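Load the bonding jig, block its wide gap and hold the glass plate flush

TASK

Lay the loose glass plate into the matching rectangular nest of the bonding jig, then slide the spacer block upright into the one gap between nest and end stop that is wide enough for it, seated on the jig's base and about centred in the gap. Finally let go of the spacer and press the plate down with the fingertips on the sprung nest until its top is flush with the tops of the end stops; finish while still holding it pressed there. Leave the loupe, resin disc and ring where they are.

Things in the scene. Friction and masses are not known exactly. Their poses are not given: they have to be found in the camera images.
- jig: bonding jig fixed on the desk, base plate 184 x 80 x 8 mm, its top at z = 8 mm. Origin: centre of its underside (on the desk); x along its long (184 mm) side, y across, z up. In its middle sits the sprung nest, near each x end an end stop; the two gaps lie between nest and stops.
- nest_top (a point): centre of the nest's flat top, 22 mm above the desk when up, over the jig's centre, axes as the jig's. Round-topped rails stand 5 mm above it: one at each x end (44 to 49 mm from centre), two short ones on each y side (30 to 35 mm from centre, at x 20 to 34 mm either way; middle open for fingers). The plate fits with 2 mm to spare all round, its 84 mm side along jig x.
- nest (a joint): travel of the sprung nest: 0 = up, 0.006 m = fully down. Preloaded spring, 4 N up and 8 N down; with the plate on it about 6 N of push takes it all the way. The plate's top is then 24 mm above the desk, level with the tops of the end stops (nest up: 30 mm).
- thin_stop: end stop fixed on the jig base, 16 mm (jig x) by 60 mm (jig y), 16 mm tall, top 24 mm above the desk. Origin: centre of its underside, 75 mm from the jig's centre along jig x, at either end (varies). Axes as the jig's. Between it and the nest's end rail is the 18 mm wide gap, its middle 58 mm from the jig's centre, its floor the base plate at z = 8 mm.
- thick_stop: the other end stop, at the opposite end, same but 34 mm (jig x) thick; origin centre of its underside, 75 mm from the jig's centre. Its gap to the nest is only 9 mm: too narrow for the spacer.
- spacer: loose plain metal spacer block standing upright on the desk, 14 mm thick (its x), 40 mm long (its y), 48 mm tall (z); the lowest 4 mm are relieved by 2 mm all round. 50 to 100 g. Origin: centre of its underside. It goes into the wide gap with its x along jig x.
- glass_plate: loose thick ground glass plate with cut corners, lying flat on the desk, 56 mm (its x) by 84 mm (its y), 8 mm thick, 0.14 kg. Origin: centre of its underside.
- loupe: bystander: black stand loupe, a 40 mm wide, 36 mm tall cup shape; origin centre of its underside; leave it where it is
- resin_mount: bystander: dark resin disc, 30 mm across, 16 mm tall; origin centre of its underside; leave it where it is
- clamp_ring: bystander: black ring, 48 mm across, 12 mm tall; origin centre of its underside; leave it where it is
Not all that is in view belongs to the job. What is shaped like the spacer but blue or pink is not meant.

How it is judged:
By the outcome, as a careful person would: the job done as asked, in the order asked, and still so for the second after the job is handed in, while the arm keeps its last pose, push and grip.
It also fails if it takes over 61 s, if anything falls off the work surface, if the arm or the gripper's body presses on something with over 40 N, if the wrist force passes 120 N, or if a joint passes its speed limit or range.

ROBOT

A 6-joint arm with a two-finger parallel gripper is mounted at the origin on the work surface; the furniture and walls round the work are solid. World frame = base frame: x ahead of the robot, y to its left, z up, the work surface at z = 0. Lengths are in mm, angles in rad, forces in N, time in s.
With the tool pointing down it reaches from about 400 to 925 mm from the base axis. Payload 12.5 kg.
Tool frame: the origin (TCP) lies at the centre of the arm's flange, where the gripper is bolted on; the fingertips stand 190 mm ahead of it and the grasp point (between the pads) lies 171 mm ahead of it; z points along the fingers, y is the direction in which the jaws open and shut (so a half turn about z gives the same grasp; the last joint's range is limited). The gripper opens to 95 mm and grips with 3 to 60 N. Pads are 20 mm wide; open, the fingers measure 119 mm over their backs; the gripper's body (75 mm by 180 mm) begins 59 mm behind the grasp point.
Start: joints at [1.008, 0.491, 1.559, -0, 1.092, -0.106], TCP at [275.652, 560.929, 404.761] pointing down, gripper open.
Joint ranges: [-3.1, 3.1], [-0.84, 2.19], [0.05, 2.79], [-1.13, 4.28], [0.06, 2.93], [-2.69, 2.69]. Speed limits (rad/s): [2.22, 2.22, 2.79, 3.14, 3.14, 3.14].

INTERFACE

Orientations are given as [roll, pitch, yaw] about the fixed x, y, z axes, in that order (R = Rz(yaw) Ry(pitch) Rx(roll)).
In Python, from cell import env gives the robot as it stands.
- The arm moves only by the shell command python3 -m pendant 'ROWS'. ROWS is JSON, a list of rows, each an object of numbers: "x", "y", "z": the shift along the tool's x, y, z in units of 150 mm (1.0 is 150 mm); "rx", "ry", "rz": the turn, a rotation vector about the tool's x, y, z in units of 45 degrees (1.0 is 45 degrees); "jaw": the opening, from 0 (shut) to 1 (fully open). In form: [{"x": .., "y": .., "z": .., "rx": .., "ry": .., "rz": .., "jaw": ..}, ...]. A call has 1 to 10 rows; each row is the pose to reach, as a shift and turn from the pose commanded when the call began, along the tool's axes at that moment; what a row does not reach only later rows make up. A row lasts 1/8 s, in which the tool goes at most 62.5 mm and 10.7 degrees, less where a joint would pass 70% of its speed; a pose out of reach is approached as far as the arm can. A call with a number of a shift or a turn outside -1 to 1 is refused whole. A call with a gripper value outside its range is refused whole. The fingers move at their own pace and stop on an object; the grip force is fixed at half the most. Time passes only in rows, so rows that repeat a pose let the fingers close. It gives the time, the measured TCP pose, the force and the opening at its end, in the units of the state.
- env.state(): the state, without advancing time (a new reading comes with each control period).
- env.read_camera(name): name is "scene" or "top" or "wrist"; returns a dict with "img" (384x512x3 uint8, red, green, blue), "fx", "fy", "cx", "cy" (pixels), "rvec" (rotation vector, rad) and "tvec" (3), from world to camera coordinates, as OpenCV has them. Camera axes: x right, y down, z forward; pixel columns grow to the right and rows downward; lengths in mm; the calibration is good to about 2 mm. A picture is of the moment at which its call begins. There is no depth.
- env.job_done(): hands the job in, once; it reports no verdict.
The state is a dict: "t": time; "joints": joint angles; "qvel": joint speeds; "tau": joint torques, N m; "eef_pos": TCP position; "tcp_rot": TCP orientation; "ft_force": force on the tool from outside, world axes, zero at the start; "moment": the same for the moment, N m; "opening": opening from 0.0 (shut) to 1.0 (fully open).
Only numpy, scipy, OpenCV 4.12 (cv2) and the standard library are available. Lean on these libraries where they do the work, as an engineer would, in place of code of your own. Each camera call takes 0.05 s, during which the arm holds its last target.

## Working session

There is one attempt and no reset: what is moved stays moved. The work goes in short steps, Python scripts to look and compute and a shell command to move; the robot and the scene stay as the last step left them, time stands still between calls to the robot, and variables do not carry over. Pictures are saved under pics/ and viewed, and the job is handed in when it is done.

```bash
ls; mkdir -p pics
python3 - <<'E'
from cell import env
import cv2
s=env.state();print({k:s[k] for k in('t','eef_pos','tcp_rot','opening','ft_force')})
for n in('scene','top','wrist'):
    c=env.read_camera(n);cv2.imwrite(f'pics/{n}0.png',c['img'][:,:,::-1]);print(n,c['fx'],c['fy'],c['cx'],c['cy'],c['rvec'],c['tvec'])
E
```

```text
pics
{'t': 0.0, 'eef_pos': array([275.63282973, 560.9045499 , 404.14873987]), 'tcp_rot': array([-3.14047275e+00, -1.06622945e-04,  2.68480117e+00]), 'opening': 1.000973727320413, 'ft_force': array([-0.54724787,  0.50841714, -0.43379929])}
scene 364.1945994527919 364.1945994527919 254.0026196415847 182.63545079522348 [ 1.98274838 -0.9464553   0.52838487] [-417.83496043  248.40251936  579.82280315]
top 497.2954999365751 497.2954999365751 253.8679871281476 191.4531733514141 [ 2.11796852 -2.10103182  0.18752855] [ -85.81078229  517.65978471 1178.42999163]
wrist 338.28835547232916 338.28835547232916 255.0452891191033 192.1571730575476 [-2.48798109 -1.54926126 -0.18619618] [-624.30057977  -26.59042995  389.53864037]
```

View pics/scene0.png

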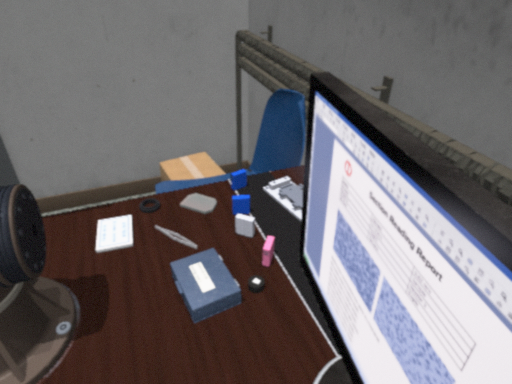

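View pics/top0.png

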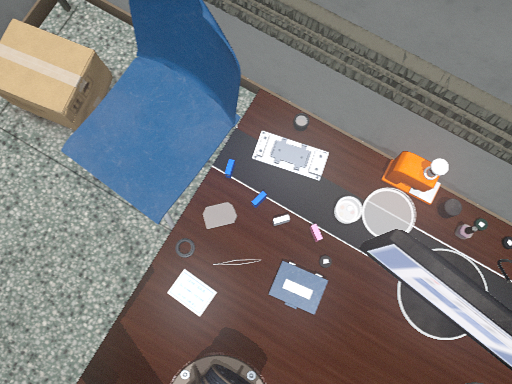

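View pics/wrist0.png

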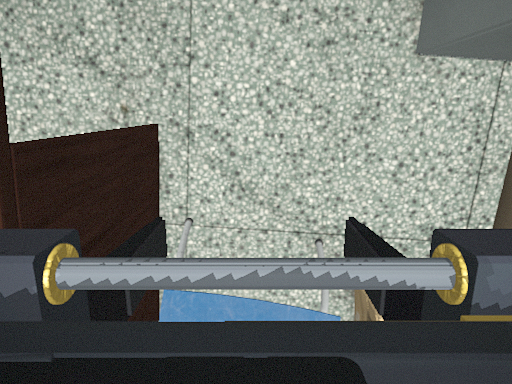

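The top view shows the jig at about (290,155) and the grey plate at (219,215). Things that could be taken for the spacer are the metal-white block (281,219), blue ones (230,168) and (259,199), and a pink one (316,232). I choose the metal one and check it in a close crop.

```bash
cat > h.py <<'E'
import numpy as np,cv2
from cell import env
def ray(c,uv,z):
    R=cv2.Rodrigues(np.array(c['rvec'],float))[0];t=np.array(c['tvec'],float).ravel()
    o=-R.T@t
    uv=np.atleast_2d(np.array(uv,float))
    d=np.c_[(uv[:,0]-c['cx'])/c['fx'],(uv[:,1]-c['cy'])/c['fy'],np.ones(len(uv))]@R
    return o+d*((z-o[2])/d[:,2])[:,None]
def proj(c,P):
    return cv2.projectPoints(np.atleast_2d(np.array(P,float)),np.array(c['rvec'],float),np.array(c['tvec'],float),np.array([[c['fx'],0,c['cx']],[0,c['fy'],c['cy']],[0,0,1]]),None)[0][:,0]
def crop(c,x0,y0,x1,y1,k,name,pts=()):
    im=cv2.resize(c['img'][y0:y1,x0:x1,::-1],None,fx=k,fy=k,interpolation=cv2.INTER_CUBIC)
    for p in pts: cv2.circle(im,(int((p[0]-x0+.5)*k),int((p[1]-y0+.5)*k)),3,(0,0,255),1)
    cv2.imwrite('pics/'+name,im)
E
python3 - <<'E'
from h import *
c=env.read_camera('top')
crop(c,195,105,345,240,5,'c1.png')
for uv in [(230,168),(259,199)]: print(ray(c,uv,0))
E
```

```text
[[590.12574022 -17.94424086   0.        ]]
[[508.66779784 -93.99551538   0.        ]]
```

View pics/c1.png

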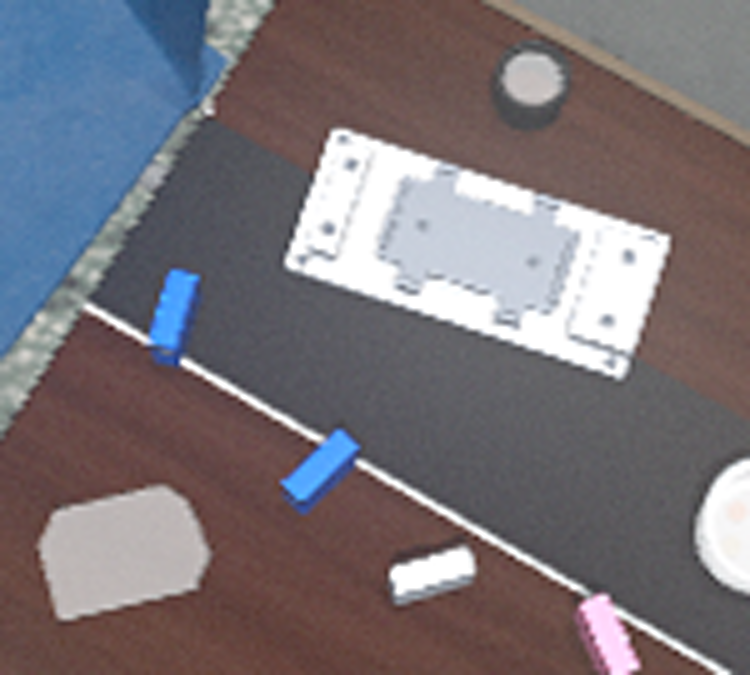

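```bash
cat >> h.py <<'E'
def rect(c,m,z,name=''):
    cs=cv2.findContours(m.astype(np.uint8),cv2.RETR_EXTERNAL,cv2.CHAIN_APPROX_NONE)[0]
    k=max(cs,key=cv2.contourArea)[:,0].astype(float)
    P=ray(c,k,z)[:,:2].astype(np.float32)
    r=cv2.minAreaRect(P);b=cv2.boxPoints(r)
    e=b[1]-b[0];f=b[2]-b[1]
    if np.linalg.norm(f)>np.linalg.norm(e): e=f
    print(name,'ctr',np.round(r[0],1),'size',np.round(r[1],1),'long axis deg',round(float(np.degrees(np.arctan2(e[1],e[0]))%180),2))
    return r
E
python3 - <<'E'
from h import *
c=env.read_camera('top');im=c['img'].astype(int);mn=im.min(2);mx=im.max(2)
def win(x0,y0,x1,y1):
    m=np.zeros(mn.shape,bool);m[y0:y1,x0:x1]=1;return m
for p in[(219,215),(211,208),(212,225),(281,219),(290,155),(262,160)]:print(p,im[p[1],p[0]])
print('plate bg',im[195,215],im[235,225])
rect(c,(mn>90)&win(198,198,242,232),8,'plate')
rect(c,(mn>130)&win(268,210,295,230),48,'spacertop')
rect(c,(mn>110)&win(245,125,335,185),8,'jig')
E
```

```text
(219, 215) [187 181 180]
(211, 208) [186 180 178]
(212, 225) [187 180 181]
(281, 219) [255 255 255]
(290, 155) [199 207 219]
(262, 160) [255 255 255]
plate bg [98 68 65] [102  67  61]
plate ctr [466.8   5.9] size [57.1 85.9] long axis deg 103.84
spacertop ctr [ 449.7 -149. ] size [18.1 41.7] long axis deg 107.64
jig ctr [ 623.9 -173.4] size [186.3  82.8] long axis deg 71.5
```

The crop shows a plain white/metal block at (281,219), free on all sides. The other candidates are clearly blue or pink. The thin stop and wide gap are at the jig's left (+y) end.

```bash
cat >> h.py <<'E'
def go(x,y,z,yawdeg):
    s=env.state();p=np.array(s['eef_pos']);r=s['tcp_rot']
    from scipy.spatial.transform import Rotation as Ro
    R=Ro.from_euler('xyz',r);T=Ro.from_euler('xyz',[np.pi,0,np.radians(yawdeg)])
    d=R.inv().apply(np.array([x,y,z])-p)/150
    w=(R.inv()*T).as_rotvec(degrees=True)/45
    print('t',round(s['t'],2),'pos',np.round(p,1),'yaw',round(float(np.degrees(r[2])),2),'F',np.round(s['ft_force'],1),'open',round(s['opening'],3))
    print('shift',np.round(d,4),'turn',np.round(w,4))
E
python3 -c "
from h import *
go(467,6,330,103.84)"
```

```text
t 0.25 pos [275.7 560.9 404.5] yaw 153.83 F [-0.7  0.1  0. ] open 1.003
shift [-2.7766 -2.7574  0.4977] turn [-5.0000e-04  2.0000e-04  1.1108e+00]
```

```bash
python3 -m pendant '[{"x":-0.9,"y":-0.9},{"x":-0.9,"y":-0.9},{"x":-0.9,"y":-0.9},{"x":-0.9,"y":-0.9}]'; python3 -m pendant '[{"x":-1,"y":-1},{"x":-1,"y":-1},{"x":-1,"y":-1},{"x":-1,"y":-1}]';python3 -m pendant '[{"x":-0.85,"y":-0.85,"z":0.25,"rz":0.5},{"x":-0.85,"y":-0.85,"z":0.4,"rz":1},{"x":-0.85,"y":-0.85,"z":0.4,"rz":1},{"x":-0.85,"y":-0.85,"z":0.4,"rz":1},{"x":-0.85,"y":-0.85,"z":0.4,"rz":1}]'; python3 -c "
from h import *
go(467,6,330,103.84)"
```

```text
t 0.25 pos [275.7 560.9 404.5] yaw 153.83 F [-0.7  0.1  0. ] open 1.003
shift [-2.7766 -2.7574  0.4977] turn [-5.0000e-04  2.0000e-04  1.1108e+00]invalid input
invalid input
invalid input
```

```bash
python3 -m pendant '[{"x":-0.9,"y":-0.9,"z":0,"rx":0,"ry":0,"rz":0,"jaw":1},{"x":-0.9,"y":-0.9,"z":0,"rx":0,"ry":0,"rz":0,"jaw":1},{"x":-0.9,"y":-0.9,"z":0,"rx":0,"ry":0,"rz":0,"jaw":1},{"x":-0.9,"y":-0.9,"z":0,"rx":0,"ry":0,"rz":0,"jaw":1}]'
```

```text
t: 0.75
eef_pos: [338.1, 377.5, 405.1]
tcp_rot: [-3.141, 0.0, 2.681]
ft_force: [-0.2, -0.0, 0.2]
opening: 0.997
```

```bash
python3 -m pendant '[{"x":-0.5,"y":-0.5,"z":0,"rx":0,"ry":0,"rz":0,"jaw":1},{"x":-1,"y":-1,"z":0,"rx":0,"ry":0,"rz":0,"jaw":1},{"x":-1,"y":-1,"z":0,"rx":0,"ry":0,"rz":0,"jaw":1},{"x":-1,"y":-1,"z":0,"rx":0,"ry":0,"rz":0,"jaw":1}]'
python3 -m pendant '[{"x":-0.85,"y":-0.85,"z":0.2,"rx":0,"ry":0,"rz":0.5,"jaw":1},{"x":-0.85,"y":-0.85,"z":0.4,"rx":0,"ry":0,"rz":1,"jaw":1},{"x":-0.85,"y":-0.85,"z":0.4,"rx":0,"ry":0,"rz":1,"jaw":1},{"x":-0.85,"y":-0.85,"z":0.4,"rx":0,"ry":0,"rz":1,"jaw":1},{"x":-0.85,"y":-0.85,"z":0.4,"rx":0,"ry":0,"rz":1,"jaw":1},{"x":-0.85,"y":-0.85,"z":0.4,"rx":0,"ry":0,"rz":1,"jaw":1}]'
python3 -c "
from h import *
go(467,6,330,103.84)"
```

```text
t: 1.25
eef_pos: [406.5, 177.7, 404.9]
tcp_rot: [3.141, 0.0, 2.683]
ft_force: [0.1, -0.1, -0.4]
opening: 1.002
t: 2.0
eef_pos: [464.0, 9.6, 344.9]
tcp_rot: [3.141, 0.0, 1.904]
ft_force: [-0.3, 0.2, -0.1]
opening: 1.003
t 2.0 pos [464.    9.6 344.9] yaw 109.07 F [-0.3  0.2 -0.1] open 1.003
shift [-0.0292  0.0112  0.0997] turn [6.000e-04 1.000e-04 1.162e-01]
```

```bash
python3 -m pendant '[{"x":-0.029,"y":0.011,"z":0.1,"rx":0,"ry":0,"rz":0.116,"jaw":1},{"x":-0.029,"y":0.011,"z":0.1,"rx":0,"ry":0,"rz":0.116,"jaw":1},{"x":-0.029,"y":0.011,"z":0.1,"rx":0,"ry":0,"rz":0.116,"jaw":1}]'
python3 - <<'E'
from h import *
c=env.read_camera('wrist');cv2.imwrite('pics/w1.png',c['img'][:,:,::-1])
R=cv2.Rodrigues(c['rvec'])[0];print('cam',-R.T@c['tvec'])
im=c['img']
go(467,6,330,103.84)
E
```

```text
t: 2.38
eef_pos: [466.9, 5.8, 330.2]
tcp_rot: [3.141, 0.0, 1.812]
ft_force: [-0.8, 0.8, -1.1]
opening: 1.001
cam [450.56731108  70.344497   310.03497969]
t 2.42 pos [466.9   5.7 330.3] yaw 103.79 F [-0.6  0.3 -0. ] open 1.001
shift [0.0019 0.0015 0.0019] turn [ 0.0009  0.0002 -0.001 ]
```

View pics/w1.png

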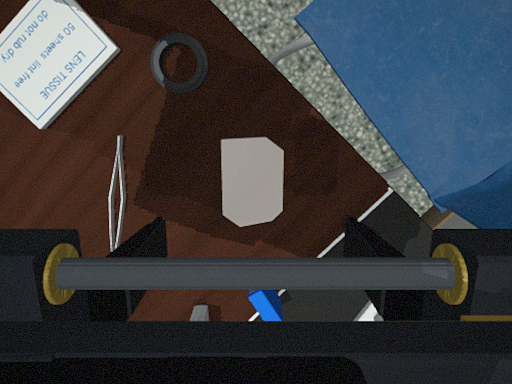

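Wrist view: the plate lies unobstructed at about (252,182), with long side roughly vertical in the image.

```bash
cat >> h.py <<'E'
def tool(P):
    s=env.state();a=s['tcp_rot'][2];p=s['eef_pos']
    d=np.atleast_2d(P)[:,:2]-p[:2]
    return np.c_[d@[np.cos(a),np.sin(a)],d@[np.sin(a),-np.cos(a)]]
E
python3 - <<'E'
from h import *
c=env.read_camera('wrist');im=c['img'].astype(int);mn=im.min(2)
m=(mn>110);m[:120]=0;m[240:]=0;m[:,:205]=0;m[:,300:]=0
r=rect(c,m,8,'plate');print('tool frame',tool(r[0]))
print('spread', np.degrees(env.state()['tcp_rot']))
E
```

```text
plate ctr [463.8   6. ] size [56. 83.] long axis deg 103.85
tool frame [[ 1.11039673 -2.90518668]]
spread [1.79956848e+02 1.12751112e-02 1.03753491e+02]
```

```bash
python3 -m pendant '[{"x":0.007,"y":-0.012,"z":0.3,"rx":0,"ry":0,"rz":0,"jaw":1},{"x":0.007,"y":-0.012,"z":0.6,"rx":0,"ry":0,"rz":0,"jaw":1},{"x":0.007,"y":-0.012,"z":0.8,"rx":0,"ry":0,"rz":0,"jaw":1},{"x":0.007,"y":-0.012,"z":0.912,"rx":0,"ry":0,"rz":0,"jaw":1},{"x":0.007,"y":-0.012,"z":0.912,"rx":0,"ry":0,"rz":0,"jaw":1}]'
python3 -m pendant '[{"x":0,"y":0,"z":0,"rx":0,"ry":0,"rz":0,"jaw":0.7},{"x":0,"y":0,"z":0,"rx":0,"ry":0,"rz":0,"jaw":0.6},{"x":0,"y":0,"z":0,"rx":0,"ry":0,"rz":0,"jaw":0.4},{"x":0,"y":0,"z":0,"rx":0,"ry":0,"rz":0,"jaw":0.4},{"x":0,"y":0,"z":0,"rx":0,"ry":0,"rz":0,"jaw":0.4},{"x":0,"y":0,"z":0,"rx":0,"ry":0,"rz":0,"jaw":0.4}]'
```

```text
t: 3.1
eef_pos: [464.9, 5.9, 192.4]
tcp_rot: [-3.14, -0.001, 1.809]
ft_force: [-0.3, -0.3, -0.2]
opening: 1.0
t: 3.85
eef_pos: [464.9, 5.8, 193.1]
tcp_rot: [3.141, 0.0, 1.808]
ft_force: [-0.5, -0.0, 5.1]
opening: 0.583
```

```bash
python3 -m pendant '[{"x":0,"y":0,"z":-0.2,"rx":0,"ry":0,"rz":0,"jaw":0.4},{"x":0,"y":0,"z":-0.5,"rx":0,"ry":0,"rz":0,"jaw":0.4},{"x":0,"y":0,"z":-0.8,"rx":0,"ry":0,"rz":0,"jaw":0.4},{"x":0,"y":0,"z":-0.9,"rx":0,"ry":0,"rz":0,"jaw":0.4},{"x":0,"y":0,"z":-0.9,"rx":0,"ry":0,"rz":0,"jaw":0.4}]'
python3 - <<'E'
from h import *
c=env.read_camera('wrist');cv2.imwrite('pics/w2.png',c['img'][:,:,::-1])
go(623.9,-173.4,330,71.5)
E
```

```text
t: 4.47
eef_pos: [464.8, 5.8, 328.6]
tcp_rot: [3.14, 0.001, 1.808]
ft_force: [-0.5, -0.8, -2.8]
opening: 0.582
t 4.53 pos [464.7   5.8 327.7] yaw 103.61 F [ 0.8  0.5 -1.2] open 0.582
shift [-1.411   0.7505 -0.0148] turn [ 4.000e-04 -1.000e-04  7.135e-01]
```

View pics/w2.png

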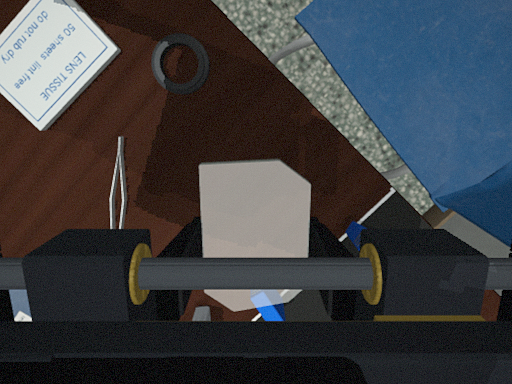

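Run:
```python
from h import *
c=env.read_camera('wrist');im=c['img'].astype(int);mn=im.min(2);s=env.state()
z=s['eef_pos'][2]-185
m=((mn>105)&(im.max(2)-mn<40)).astype(np.uint8);m[:150]=0;m[320:]=0;m[:,:190]=0;m[:,325:]=0
m=cv2.morphologyEx(m,cv2.MORPH_OPEN,np.ones((3,3)))
def pr(n,uv): print(n,np.round(tool(ray(c,uv,z)),1).tolist())
def fit(uv,n):
    P=tool(ray(c,uv,z));vx,vy,x0,y0=cv2.fitLine(P.astype(np.float32),cv2.DIST_HUBER,0,.01,.01).ravel()
    print(n,'mean',P.mean(0).round(2),'deg from x',round(float(np.degrees(np.arctan2(vy,vx)))%180,2))
top=[(u,np.argmax(m[:,u])) for u in range(208,272,3)];fit(np.array(top)-[0,.5],'far')
L=[(np.argmax(m[v]),v) for v in range(175,245,4)];fit(np.array(L)-[.5,0],'L')
Rr=[(511-np.argmax(m[v][::-1]),v) for v in range(195,245,4)];fit(np.array(Rr)+[.5,0],'R')
B=[(u,383-np.argmax(m[:,u][::-1])) for u in range(205,310,6)];print(B);pr('bot',B)
```

```text
far mean [41.39 -7.98] deg from x 87.08
L mean [ 16.99 -28.28] deg from x 179.42
R mean [11.7  27.47] deg from x 0.21
[(205, np.int64(292)), (211, np.int64(296)), (217, np.int64(300)), (223, np.int64(304)), (229, np.int64(308)), (235, np.int64(310)), (241, np.int64(309)), (247, np.int64(308)), (253, np.int64(307)), (259, np.int64(318)), (265, np.int64(292)), (271, np.int64(302)), (277, np.int64(303)), (283, np.int64(302)), (289, np.int64(300)), (295, np.int64(295)), (301, np.int64(257)), (307, np.int64(256))]
bot [[-29.8, -27.5], [-32.2, -24.3], [-34.6, -21.1], [-37.1, -17.9], [-39.5, -14.6], [-40.8, -11.4], [-40.2, -8.1], [-39.6, -4.8], [-38.9, -1.5], [-45.8, 1.9], [-29.8, 5.1], [-35.9, 8.4], [-36.5, 11.7], [-35.9, 15.0], [-34.7, 18.2], [-31.6, 21.4], [-9.3, 23.9], [-8.7, 27.1]]
```

Run:
```python
import cv2
a=cv2.imread('pics/w1.png')[125:240,200:300];b=cv2.imread('pics/w2.png')[150:325,185:325]
a=cv2.resize(a,None,fx=4,fy=4,interpolation=2);b=cv2.resize(b,None,fx=2.6,fy=2.6,interpolation=2)
import numpy as np
h=max(a.shape[0],b.shape[0]);o=np.zeros((h,a.shape[1]+b.shape[1],3),'uint8');o[:a.shape[0],:a.shape[1]]=a;o[:b.shape[0],a.shape[1]:]=b
cv2.imwrite('pics/cmp.png',o)
```

```text
(no output)
```

View pics/cmp.png

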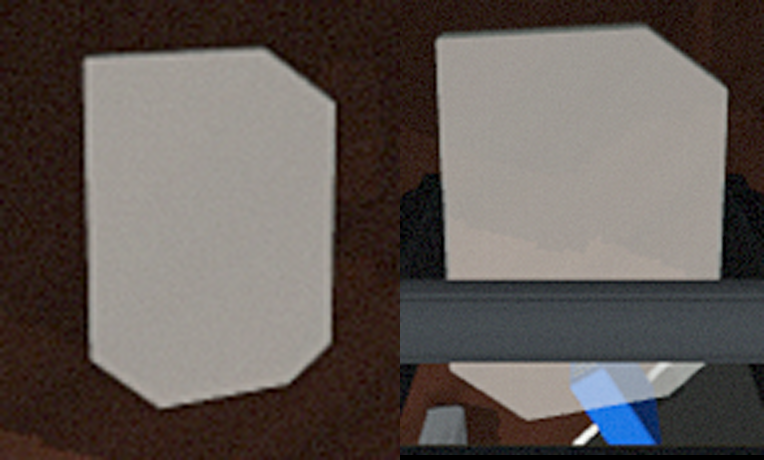

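```bash
python3 -m pendant '[{"x":-0.35,"y":0.2,"z":0,"rx":0,"ry":0,"rz":0,"jaw":0.4},{"x":-0.7,"y":0.4,"z":0,"rx":0,"ry":0,"rz":0,"jaw":0.4},{"x":-0.9,"y":0.5,"z":0,"rx":0,"ry":0,"rz":0,"jaw":0.4},{"x":-0.9,"y":0.5,"z":0,"rx":0,"ry":0,"rz":0,"jaw":0.4}]'
python3 -m pendant '[{"x":-0.25,"y":0.12,"z":0,"rx":0,"ry":0,"rz":0.2,"jaw":0.4},{"x":-0.5,"y":0.24,"z":0,"rx":0,"ry":0,"rz":0.4,"jaw":0.4},{"x":-0.52,"y":0.25,"z":0,"rx":0,"ry":0,"rz":0.6,"jaw":0.4},{"x":-0.52,"y":0.25,"z":0,"rx":0,"ry":0,"rz":0.71,"jaw":0.4},{"x":-0.52,"y":0.25,"z":0,"rx":0,"ry":0,"rz":0.71,"jaw":0.4},{"x":-0.52,"y":0.25,"z":0,"rx":0,"ry":0,"rz":0.71,"jaw":0.4}]'
python3 - <<'E'
from h import *
c=env.read_camera('wrist');cv2.imwrite('pics/w3.png',c['img'][:,:,::-1])
go(623.9,-173.4,330,71.5)
E
```

```text
t: 5.08
eef_pos: [570.4, -109.4, 325.8]
tcp_rot: [-3.14, -0.001, 1.806]
ft_force: [-0.7, 0.3, -2.2]
opening: 0.579
t: 5.82
eef_pos: [624.1, -174.2, 327.4]
tcp_rot: [-3.14, -0.0, 1.253]
ft_force: [-0.5, -0.6, -1.3]
opening: 0.582
t 5.88 pos [ 624.2 -174.3  327.6] yaw 71.78 F [ 1.   0.1 -1.4] open 0.583
shift [ 0.005  -0.0037 -0.0162] turn [-0.0009 -0.0002  0.0061]
```

View pics/w3.png

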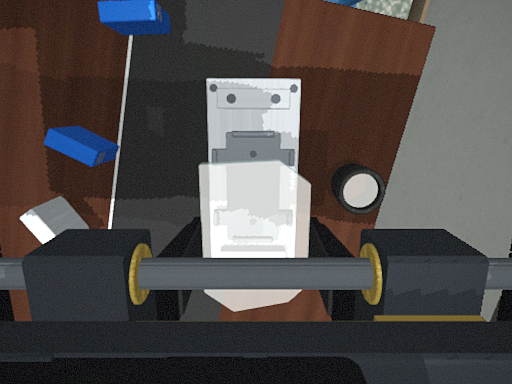

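Run:
```python
import cv2
a=cv2.imread('pics/w3.png')[70:260,190:320]
cv2.imwrite('pics/w3c.png',cv2.resize(a,None,fx=3.1,fy=3.1,interpolation=2))
```

```text
(no output)
```

View pics/w3c.png

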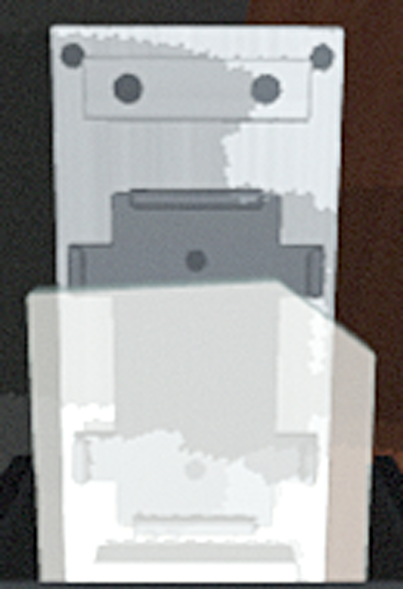

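Run:
```python
from h import *
c=env.read_camera('wrist')
k=lambda L:np.array(L)/3.1+[190,70]-.2
P=ray(c,k([(196,260),(196,470)]),22);print('dots',P.round(1).tolist(),tool(P).round(2).tolist(),'mid',tool(P).mean(0))
P=ray(c,k([(112,192),(278,192),(116,526),(270,526)]),22);print('nest ends',tool(P).round(1).tolist(),tool(P).mean(0))
P=ray(c,k([(69,270),(323,270),(75,457),(317,457)]),27);print('side rails outer',tool(P).round(1).tolist(),tool(P).mean(0))
P=ray(c,k([(50,28),(344,28)]),8);print('base far',tool(P).round(1).tolist(),tool(P).mean(0))
P=ray(c,k([(62,400),(330,400)]),8);print('base sides',tool(P).round(1).tolist(),tool(P).mean(0))
```

```text
dots [[631.4, -145.3, 22.0], [612.5, -202.4, 22.0]] [[29.92, -2.32], [-30.3, -2.39]] mid [-0.18929971 -2.35321141]
nest ends [[48.2, -24.8], [48.2, 19.7], [-47.4, -25.6], [-47.4, 19.1]] [ 0.40577694 -2.92308343]
side rails outer [[27.9, -36.4], [27.9, 31.8], [-24.8, -36.3], [-24.8, 31.6]] [ 1.55159025 -2.32144631]
base far [[91.2, -42.0], [91.3, 37.9]] [91.25281256 -2.05979303]
base sides [[-13.3, -42.0], [-13.3, 37.1]] [-13.29575798  -2.46359397]
```

```bash
python3 -m pendant '[{"x":0,"y":-0.01,"z":0.3,"rx":0,"ry":0,"rz":0,"jaw":0.4},{"x":0,"y":-0.01,"z":0.5,"rx":0,"ry":0,"rz":0,"jaw":0.4},{"x":0,"y":-0.01,"z":0.615,"rx":0,"ry":0,"rz":0,"jaw":0.4},{"x":0,"y":-0.01,"z":0.615,"rx":0,"ry":0,"rz":0,"jaw":0.4},{"x":0,"y":-0.01,"z":0.615,"rx":0,"ry":0,"rz":0,"jaw":0.4}]'
python3 - <<'E'
from h import *
c=env.read_camera('wrist');cv2.imwrite('pics/w4.png',c['img'][:,:,::-1]);crop(c,170,10,340,330,1.85,'w4c.png')
crop(c,180,120,330,260,5,'w4d.png')
go(623.9,-173.4,226,71.5)
E
```

```text
t: 6.55
eef_pos: [623.2, -174.4, 236.8]
tcp_rot: [3.14, -0.0, 1.251]
ft_force: [-0.4, -0.4, -1.0]
opening: 0.584
t 6.6 pos [ 623.2 -174.3  237. ] yaw 71.67 F [ 0.  -0.5 -2.1] open 0.584
shift [0.0074 0.0022 0.0731] turn [0.0026 0.     0.0038]
```

View pics/w4.png

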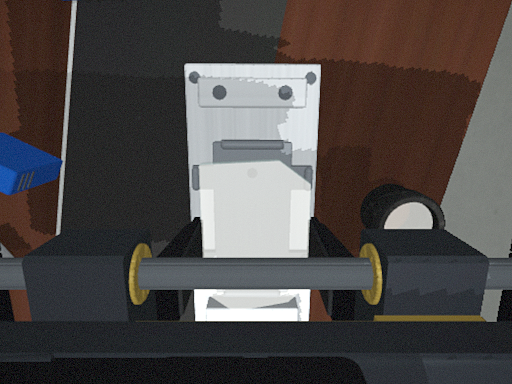

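View pics/w4d.png

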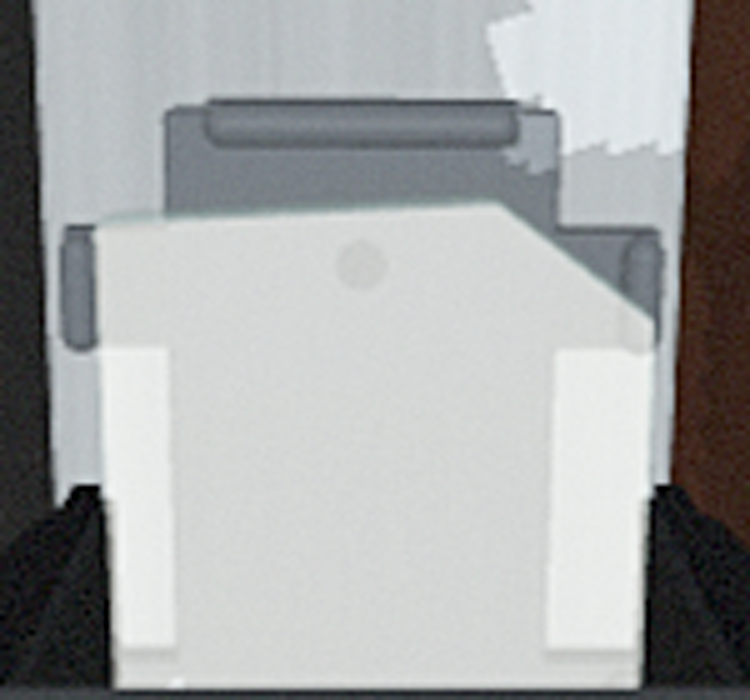

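Run:
```python
from h import *
c=env.read_camera('wrist');z=env.state()['eef_pos'][2]
k=lambda L:(np.array(L)+0.)/5+[180,120]-.4
f=lambda n,L,zz:print(n,tool(ray(c,k(L),zz)).round(2).tolist())
f('dot',[(362,265)],22)
f('nest shoulder edges y',[(163,180),(560,180)],22)
f('siderails outer',[(62,290),(660,290)],26)
f('endrail in',[(360,148)],24);f('nest far edge',[(360,103)],24)
f('plate far edge',[(97,220),(497,203)],z-185);f('plate sides',[(100,300),(655,330)],z-185)
f('base sides',[(40,300),(684,300)],8)
```

```text
dot [[30.35, -1.6]]
nest shoulder edges y [[40.33, -24.56], [40.31, 21.29]]
siderails outer [[28.2, -36.04], [28.16, 32.67]]
endrail in [[44.24, -1.79]]
nest far edge [[49.32, -1.77]]
plate far edge [[40.4, -27.42], [42.06, 11.86]]
plate sides [[32.38, -27.44], [29.29, 27.86]]
base sides [[23.31, -42.25], [23.26, 38.85]]
```

```bash
python3 -m pendant '[{"x":0.001,"y":-0.011,"z":0,"rx":0,"ry":0,"rz":0,"jaw":0.4},{"x":0.001,"y":-0.011,"z":0.03,"rx":0,"ry":0,"rz":0,"jaw":0.4},{"x":0.001,"y":-0.011,"z":0.06,"rx":0,"ry":0,"rz":0,"jaw":0.4},{"x":0.001,"y":-0.011,"z":0.08,"rx":0,"ry":0,"rz":0,"jaw":0.4},{"x":0.001,"y":-0.011,"z":0.08,"rx":0,"ry":0,"rz":0,"jaw":0.4}]'
python3 - <<'E'
from h import *
c=env.read_camera('wrist');crop(c,180,120,330,260,5,'w5d.png')
go(623.9,-173.4,216,71.5)
z=env.state()['eef_pos'][2]
E
```

```text
t: 7.28
eef_pos: [621.4, -173.6, 223.2]
tcp_rot: [-3.141, -0.0, 1.251]
ft_force: [-0.0, 0.7, -1.6]
opening: 0.579
t 7.33 pos [ 621.4 -173.6  223.5] yaw 71.66 F [-0.4 -0.1 -2. ] open 0.581
shift [0.0067 0.0152 0.0498] turn [-0.0004 -0.0001  0.0035]
```

View pics/w5d.png

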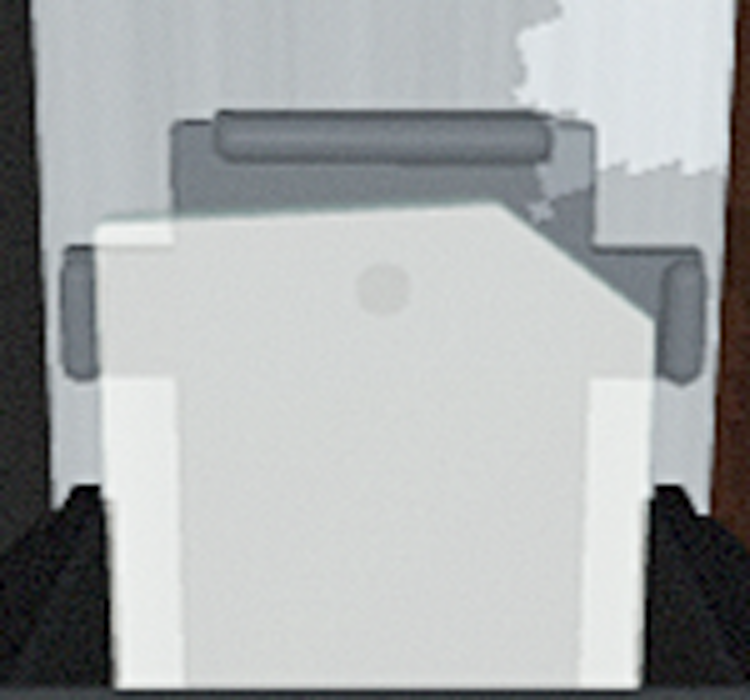

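```bash
cat > m.py <<'E'
from h import *
c=env.read_camera('wrist');z=env.state()['eef_pos'][2]
k=lambda L:(np.array(L)+0.)/5+[180,120]-.4
f=lambda n,L,zz:print(n,tool(ray(c,k(L),zz)).round(2).tolist())
f('dot',[(383,290)],22)
f('nest shoulder edges y',[(171,180),(596,180)],22)
f('siderails outer',[(62,310),(706,310)],26)
f('endrail in',[(380,162)],24);f('nest far edge',[(380,115)],24)
f('plate far edge',[(97,220),(497,203)],z-185);f('plate sides',[(100,300),(655,330)],z-185)
f('base sides',[(38,300),(723,300)],8)
E
python3 m.py
```

```text
dot [[30.08, 0.24]]
nest shoulder edges y [[42.14, -22.55], [42.13, 23.13]]
siderails outer [[28.71, -34.15], [28.7, 34.82]]
endrail in [[44.32, -0.09]]
nest far edge [[49.27, -0.09]]
plate far edge [[40.42, -27.9], [42.1, 11.35]]
plate sides [[32.41, -27.92], [29.34, 27.33]]
base sides [[26.09, -40.35], [26.07, 40.34]]
```

```bash
python3 -m pendant '[{"x":0,"y":0.003,"z":0.02,"rx":0,"ry":0,"rz":0,"jaw":0.4},{"x":0,"y":0.003,"z":0.04,"rx":0,"ry":0,"rz":0,"jaw":0.4},{"x":0,"y":0.003,"z":0.05,"rx":0,"ry":0,"rz":0,"jaw":0.4},{"x":0,"y":0.003,"z":0.05,"rx":0,"ry":0,"rz":0,"jaw":0.4}]'
python3 - <<'E'
from h import *
c=env.read_camera('wrist');crop(c,180,120,330,260,5,'w6d.png')
go(623.9,-173.4,215,71.5)
E
```

```text
t: 7.88
eef_pos: [621.8, -173.7, 216.0]
tcp_rot: [-3.141, -0.0, 1.251]
ft_force: [-0.6, 0.2, -2.3]
opening: 0.58
t 7.92 pos [ 621.8 -173.8  216.1] yaw 71.66 F [-0.2  0.4 -2. ] open 0.583
shift [0.0067 0.0123 0.0075] turn [-0.0001 -0.0001  0.0035]
```

View pics/w6d.png

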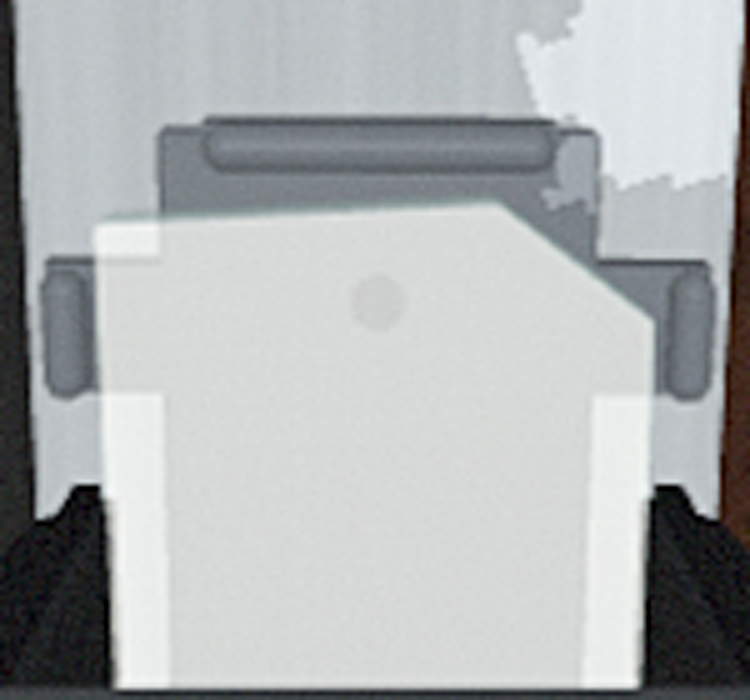

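```bash
python3 -m pendant '[{"x":0,"y":0,"z":0.006,"rx":0,"ry":0,"rz":0,"jaw":0.4},{"x":0,"y":0,"z":0.01,"rx":0,"ry":0,"rz":0,"jaw":0.4},{"x":0,"y":0,"z":0.01,"rx":0,"ry":0,"rz":0,"jaw":0.4}]'
python3 -m pendant '[{"x":0,"y":0,"z":0,"rx":0,"ry":0,"rz":0,"jaw":0.65},{"x":0,"y":0,"z":0,"rx":0,"ry":0,"rz":0,"jaw":0.72},{"x":0,"y":0,"z":0,"rx":0,"ry":0,"rz":0,"jaw":0.75},{"x":0,"y":0,"z":0,"rx":0,"ry":0,"rz":0,"jaw":0.75}]'
python3 -m pendant '[{"x":0,"y":0,"z":-0.1,"rx":0,"ry":0,"rz":0,"jaw":0.75},{"x":0,"y":0,"z":-0.4,"rx":0,"ry":0,"rz":0,"jaw":0.75},{"x":0,"y":0,"z":-0.7,"rx":0,"ry":0,"rz":0,"jaw":0.75},{"x":0,"y":0,"z":-0.7,"rx":0,"ry":0,"rz":0,"jaw":0.75},{"x":0,"y":0,"z":-0.7,"rx":0,"ry":0,"rz":0,"jaw":0.75}]'
python3 - <<'E'
from h import *
c=env.read_camera('wrist');crop(c,180,60,330,260,3,'w7d.png')
go(449.7,-149,330,107.64)
E
```

```text
t: 8.3
eef_pos: [621.9, -173.8, 214.9]
tcp_rot: [3.141, -0.0, 1.251]
ft_force: [-1.1, -1.0, 1.8]
opening: 0.586
t: 8.8
eef_pos: [621.8, -173.7, 214.6]
tcp_rot: [3.142, -0.0, 1.251]
ft_force: [1.3, 0.0, 0.1]
opening: 0.746
t: 9.43
eef_pos: [621.6, -173.6, 319.9]
tcp_rot: [3.141, -0.0, 1.251]
ft_force: [-0.1, -0.1, -0.7]
opening: 0.754
t 9.47 pos [ 621.6 -173.7  319.2] yaw 71.66 F [ 0.2 -0.3 -0.5] open 0.75
shift [-0.2045 -1.1394 -0.071 ] turn [-1.300e-03 -6.000e-04 -7.996e-01]
```

View pics/w7d.png

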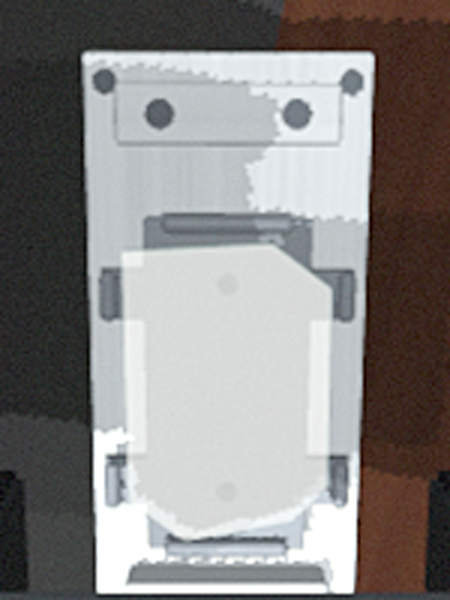

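Run:
```python
from h import *
c=env.read_camera('wrist')
k=lambda L:np.array(L)/3+[180,60]-.33
f=lambda n,L,zz:print(n,tool(ray(c,k(L),zz)).round(2).tolist())
f('plate far',[(123,253),(275,245)],30);f('near tip',[(185,539)],30)
f('plate sides',[(123,300),(332,300),(135,480),(330,480)],30)
f('rail far in/out',[(235,232),(235,214)],26);f('rail near in/out',[(228,541),(228,556)],26)
f('dots',[(228,284),(228,491)],22)
f('stop thin',[(115,84),(342,84),(113,143),(342,143)],24)
f('stop thick edge',[(130,563),(325,563)],24)
```

```text
plate far [[39.6, -27.88], [41.69, 12.18]]
near tip [[-40.81, -12.32]]
plate sides [[27.13, -28.19], [27.13, 27.54], [-23.29, -26.07], [-23.29, 28.23]]
rail far in/out [[44.77, 1.68], [49.49, 1.67]]
rail near in/out [[-43.01, -0.17], [-47.62, -0.17]]
dots [[30.37, -0.18], [-29.28, -0.17]]
stop thin [[82.62, -29.5], [82.6, 29.37], [67.77, -30.42], [67.76, 29.77]]
stop thick edge [[-50.64, -28.65], [-50.63, 28.02]]
```

```bash
python3 -m pendant '[{"x":-0.05,"y":-0.35,"z":-0.05,"rx":0,"ry":0,"rz":-0.2,"jaw":0.6},{"x":-0.1,"y":-0.7,"z":-0.07,"rx":0,"ry":0,"rz":-0.4,"jaw":0.5},{"x":-0.2,"y":-1,"z":-0.07,"rx":0,"ry":0,"rz":-0.6,"jaw":0.5},{"x":-0.2,"y":-1,"z":-0.07,"rx":0,"ry":0,"rz":-0.8,"jaw":0.5},{"x":-0.2,"y":-1,"z":-0.07,"rx":0,"ry":0,"rz":-0.8,"jaw":0.5},{"x":-0.2,"y":-1,"z":-0.07,"rx":0,"ry":0,"rz":-0.8,"jaw":0.5}]'
python3 - <<'E'
from h import *
go(449.7,-149,330,107.64)
c=env.read_camera('wrist');cv2.imwrite('pics/w8.png',c['img'][:,:,::-1])
E
```

```text
t: 10.28
eef_pos: [470.4, -155.1, 329.7]
tcp_rot: [-3.141, -0.001, 1.876]
ft_force: [-0.9, -0.0, 0.5]
opening: 0.499
t 10.28 pos [ 470.4 -155.1  329.7] yaw 107.47 F [-0.9 -0.   0.5] open 0.499
shift [ 0.0802 -0.1193 -0.002 ] turn [-0.0006 -0.0007 -0.0037]
```

View pics/w8.png

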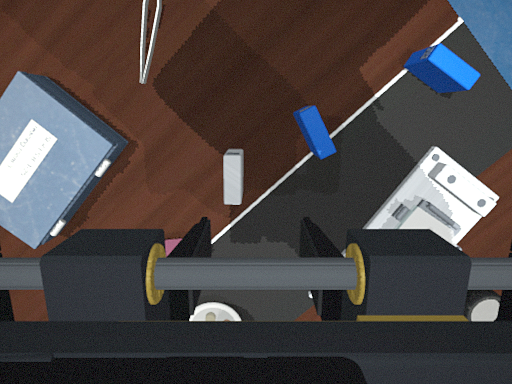

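The metal spacer is at (233,177), with a blue block at (315,132). I centre over the spacer and look closer.

```bash
python3 -m pendant '[{"x":0.08,"y":-0.11,"z":0.1,"rx":0,"ry":0,"rz":0,"jaw":0.4},{"x":0.08,"y":-0.11,"z":0.3,"rx":0,"ry":0,"rz":0,"jaw":0.4},{"x":0.08,"y":-0.11,"z":0.3,"rx":0,"ry":0,"rz":0,"jaw":0.4},{"x":0.08,"y":-0.11,"z":0.3,"rx":0,"ry":0,"rz":0,"jaw":0.4}]'
python3 - <<'E'
from h import *
go(449.7,-149,330,107.64)
c=env.read_camera('wrist');crop(c,200,130,300,250,5,'w9.png')
im=c['img'].astype(int)
print(im[190,225:285:3].tolist())
E
```

```text
t: 10.82
eef_pos: [451.1, -148.7, 285.7]
tcp_rot: [3.141, 0.0, 1.878]
ft_force: [0.5, 0.5, 0.5]
opening: 0.397
t 10.82 pos [ 451.1 -148.7  285.7] yaw 107.62 F [0.5 0.5 0.5] open 0.397
shift [ 0.0012 -0.0095 -0.2957] turn [ 0.0003  0.0002 -0.0004]
[[63, 41, 34], [62, 36, 26], [63, 39, 31], [68, 43, 38], [67, 50, 30], [67, 43, 27], [204, 212, 215], [201, 208, 211], [206, 212, 214], [202, 210, 212], [206, 211, 215], [202, 209, 213], [204, 210, 215], [55, 34, 22], [69, 44, 42], [65, 38, 26], [64, 43, 28], [60, 36, 23], [66, 49, 38], [72, 54, 43]]
```

View pics/w9.png

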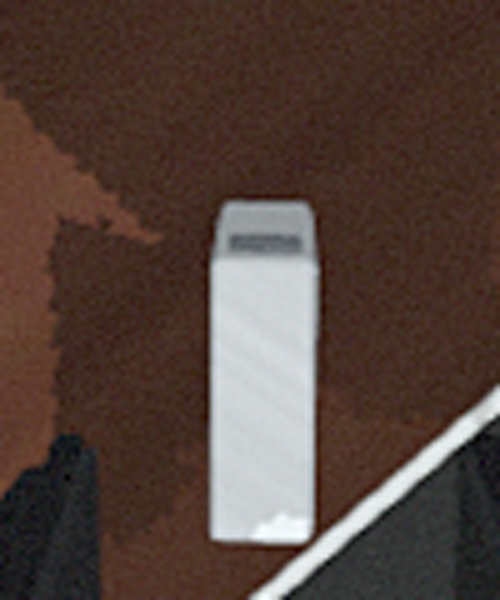

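Run:
```python
from h import *
c=env.read_camera('wrist')
P=ray(c,np.array([(209,260),(318,258),(314,543),(211,541)])/5+[200,130]-.4,48)
T=tool(P);print(T.round(2).tolist(),T.mean(0), 'slope deg',np.degrees(np.arctan2(*(T[[0,1]].mean(0)-T[[2,3]].mean(0))[::-1])))
```

```text
[[20.1, -9.09], [20.36, 5.24], [-19.56, 4.91], [-19.26, -9.21]] [ 0.40790077 -2.03791107] slope deg 0.3258890464824493
```

```bash
python3 -m pendant '[{"x":0.003,"y":-0.012,"z":0,"rx":0,"ry":0,"rz":0.007,"jaw":0.4},{"x":0.003,"y":-0.012,"z":0.2,"rx":0,"ry":0,"rz":0.007,"jaw":0.4},{"x":0.003,"y":-0.012,"z":0.38,"rx":0,"ry":0,"rz":0.007,"jaw":0.4},{"x":0.003,"y":-0.012,"z":0.465,"rx":0,"ry":0,"rz":0.007,"jaw":0.4},{"x":0.003,"y":-0.012,"z":0.465,"rx":0,"ry":0,"rz":0.007,"jaw":0.4},{"x":0.003,"y":-0.012,"z":0.465,"rx":0,"ry":0,"rz":0.007,"jaw":0.4}]'
python3 - <<'E'
from h import *
go(449.7,-149,216,107.64)
c=env.read_camera('wrist');crop(c,150,130,360,330,3,'w10.png')
E
```

```text
t: 11.68
eef_pos: [449.0, -148.8, 216.2]
tcp_rot: [3.141, 0.001, 1.873]
ft_force: [0.1, -0.2, -0.6]
opening: 0.4
t 11.68 pos [ 449.  -148.8  216.2] yaw 107.34 F [ 0.1 -0.2 -0.6] open 0.4
shift [-0.0026  0.0041  0.0012] turn [ 0.0011  0.0009 -0.0066]
```

View pics/w10.png

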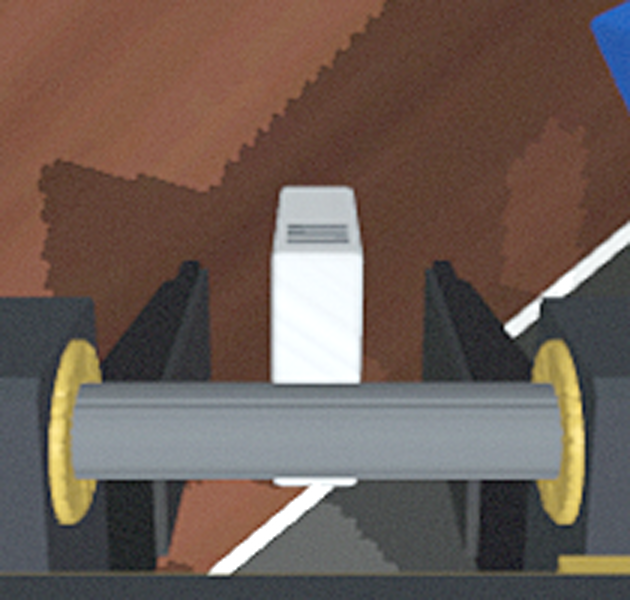

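Centred between the fingers: the spacer spans 272–362 and the fingers are at about 208 and 425 in the crop. I grip, then lift.

```bash
python3 -m pendant '[{"x":0,"y":0,"z":0,"rx":0,"ry":0,"rz":0,"jaw":0.3},{"x":0,"y":0,"z":0,"rx":0,"ry":0,"rz":0,"jaw":0.2},{"x":0,"y":0,"z":0,"rx":0,"ry":0,"rz":0,"jaw":0.1},{"x":0,"y":0,"z":0,"rx":0,"ry":0,"rz":0,"jaw":0.05},{"x":0,"y":0,"z":0,"rx":0,"ry":0,"rz":0,"jaw":0.05}]'
python3 -m pendant '[{"x":0,"y":0,"z":-0.15,"rx":0,"ry":0,"rz":0,"jaw":0.05},{"x":0,"y":0,"z":-0.4,"rx":0,"ry":0,"rz":0,"jaw":0.05},{"x":0,"y":0,"z":-0.7,"rx":0,"ry":0,"rz":0,"jaw":0.05},{"x":0,"y":0,"z":-0.7,"rx":0,"ry":0,"rz":0,"jaw":0.05}]'
python3 - <<'E'
from h import *
a=np.radians(71.66);g=np.array([621.8,-173.1])+58*np.array([np.cos(a),np.sin(a)]);print(g)
go(*g,320,161.6)
c=env.read_camera('wrist');crop(c,150,130,360,330,3,'w11.png')
E
```

```text
t: 12.35
eef_pos: [448.8, -148.7, 215.6]
tcp_rot: [3.141, 0.0, 1.873]
ft_force: [-0.0, 0.2, 3.3]
opening: 0.148
t: 12.85
eef_pos: [449.0, -148.8, 322.8]
tcp_rot: [3.138, 0.003, 1.874]
ft_force: [-0.6, -0.8, -1.8]
opening: 0.142
[ 640.0500018  -118.04604978]
t 12.85 pos [ 449.  -148.8  322.8] yaw 107.35 F [-0.6 -0.8 -1.8] open 0.142
shift [-0.1844  1.277   0.0239] turn [ 0.0023  0.0063 -1.2056]
```

View pics/w11.png

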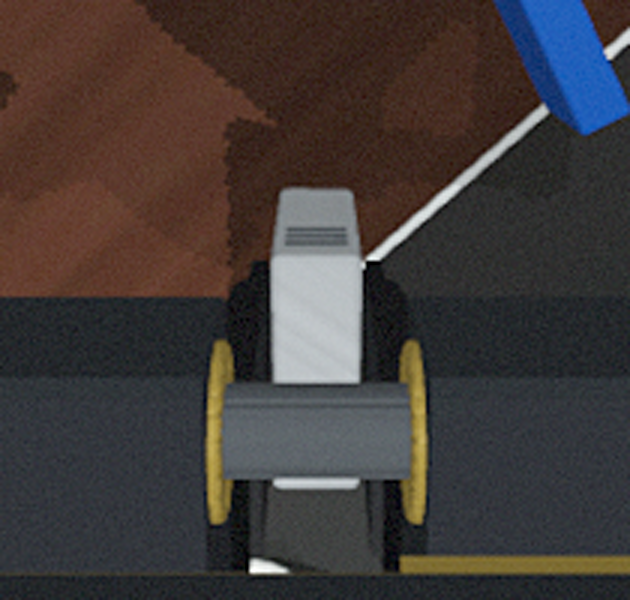

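```bash
python3 -m pendant '[{"x":-0.05,"y":0.3,"z":0,"rx":0,"ry":0,"rz":0,"jaw":0.05},{"x":-0.1,"y":0.6,"z":0,"rx":0,"ry":0,"rz":-0.2,"jaw":0.05},{"x":-0.18,"y":0.9,"z":0,"rx":0,"ry":0,"rz":-0.4,"jaw":0.05},{"x":-0.18,"y":1,"z":0,"rx":0,"ry":0,"rz":-0.6,"jaw":0.05},{"x":-0.18,"y":1,"z":0,"rx":0,"ry":0,"rz":-0.8,"jaw":0.05},{"x":-0.18,"y":1,"z":0,"rx":0,"ry":0,"rz":-1,"jaw":0.05},{"x":-0.18,"y":1,"z":0,"rx":0,"ry":0,"rz":-1,"jaw":0.05}]'
python3 -c "
from h import *
go(640,-118,322,161.6)"
```

```text
t: 13.78
eef_pos: [599.9, -129.7, 318.6]
tcp_rot: [-3.141, -0.003, 2.658]
ft_force: [-0.3, 0.3, -0.6]
opening: 0.145
t 13.78 pos [ 599.9 -129.7  318.6] yaw 152.28 F [-0.3  0.3 -0.6] open 0.145
shift [-0.2     0.1935 -0.0231] turn [-2.00e-04 -3.30e-03 -2.07e-01]
```

```bash
python3 -m pendant '[{"x":-0.2,"y":0.19,"z":0,"rx":0,"ry":0,"rz":-0.2,"jaw":0.05},{"x":-0.2,"y":0.19,"z":0.1,"rx":0,"ry":0,"rz":-0.205,"jaw":0.05},{"x":-0.2,"y":0.19,"z":0.2,"rx":0,"ry":0,"rz":-0.205,"jaw":0.05},{"x":-0.2,"y":0.19,"z":0.25,"rx":0,"ry":0,"rz":-0.205,"jaw":0.05},{"x":-0.2,"y":0.19,"z":0.25,"rx":0,"ry":0,"rz":-0.205,"jaw":0.05}]'
python3 - <<'E'
from h import *
go(640,-118,270,161.6)
c=env.read_camera('wrist');cv2.imwrite('pics/w12.png',c['img'][:,:,::-1])
c=env.read_camera('top');crop(c,240,120,340,190,6,'t12.png')
E
```

```text
t: 14.4
eef_pos: [639.4, -118.7, 282.2]
tcp_rot: [3.142, -0.001, 2.818]
ft_force: [-0.1, -0.1, -0.3]
opening: 0.145
t 14.4 pos [ 639.4 -118.7  282.2] yaw 161.49 F [-0.1 -0.1 -0.3] open 0.145
shift [-0.0023  0.0057  0.0812] turn [ 0.     -0.0019 -0.0026]
```

View pics/w12.png

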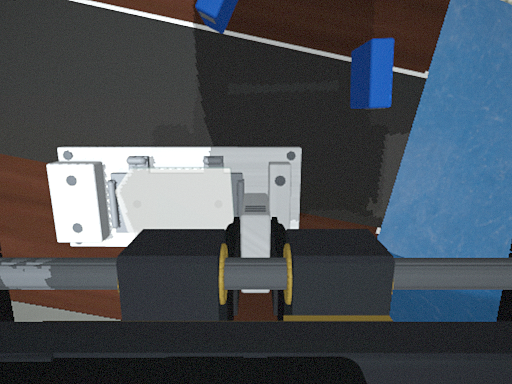

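View pics/t12.png

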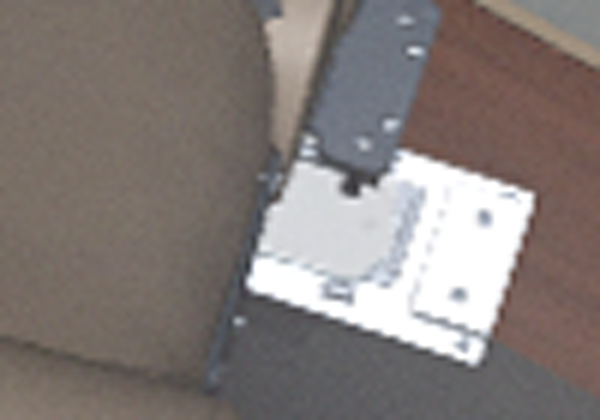

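Run:
```python
from h import *
c=env.read_camera('wrist');crop(c,200,140,310,240,6,'w13.png')
```

```text
(no output)
```

View pics/w13.png

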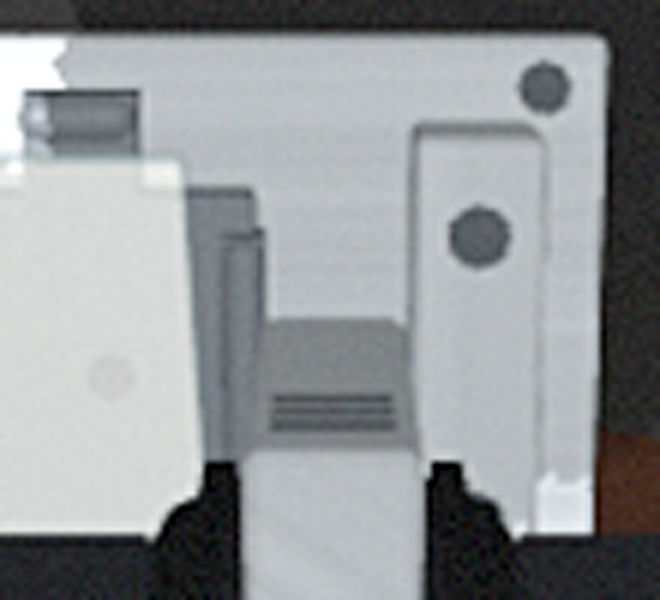

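Run:
```python
from h import *
c=env.read_camera('wrist');z=env.state()['eef_pos'][2]
k=lambda L:np.array(L)/6+[200,140]-.42
f=lambda n,L,zz:print(n,tool(ray(c,k(L),zz)).round(2).tolist())
f('stop inner/outer',[(413,200),(545,200)],24)
f('nest rail outer',[(263,260)],26);f('nest outer',[(255,200)],22)
f('base edge/top',[(606,150),(300,35)],8)
f('stop hole, base hole?',[(479,237)],24)
f('stop y end',[(480,130)],24)
f('spacer top',[(243,450),(424,450)],z-168);f('spacer bottom',[(266,322),(408,322)],z-216)
f('spacer vertical edges mid',[(262,350),(412,350)],z-205)
```

```text
stop inner/outer [[22.19, 9.32], [22.19, 25.12]]
nest rail outer [[15.29, -8.63]]
nest outer [[21.83, -9.67]]
base edge/top [[25.64, 34.4], [40.19, -4.38]]
stop hole, base hole? [[17.67, 17.29]]
stop y end [[30.63, 17.19]]
spacer top [[19.97, -7.13], [19.96, 6.65]]
spacer bottom [[18.02, -6.93], [18.02, 7.18]]
spacer vertical edges mid [[18.06, -6.95], [18.05, 7.16]]
```

```bash
python3 -m pendant '[{"x":0.002,"y":0.001,"z":0.1,"rx":0,"ry":0,"rz":0,"jaw":0.05},{"x":0.002,"y":0.001,"z":0.2,"rx":0,"ry":0,"rz":0,"jaw":0.05},{"x":0.002,"y":0.001,"z":0.23,"rx":0,"ry":0,"rz":0,"jaw":0.05},{"x":0.002,"y":0.001,"z":0.23,"rx":0,"ry":0,"rz":0,"jaw":0.05},{"x":0.002,"y":0.001,"z":0.23,"rx":0,"ry":0,"rz":0,"jaw":0.05}]'
python3 - <<'E'
from h import *
go(640,-118,226,161.6)
c=env.read_camera('wrist');crop(c,190,100,320,240,5,'w14.png')
E
```

```text
t: 15.22
eef_pos: [639.7, -118.2, 248.7]
tcp_rot: [3.141, 0.001, 2.82]
ft_force: [0.6, -0.5, -0.8]
opening: 0.144
t 15.22 pos [ 639.7 -118.2  248.7] yaw 161.57 F [ 0.6 -0.5 -0.8] open 0.144
shift [-0.0012  0.0021  0.1512] turn [ 0.0001  0.0007 -0.0007]
```

View pics/w14.png

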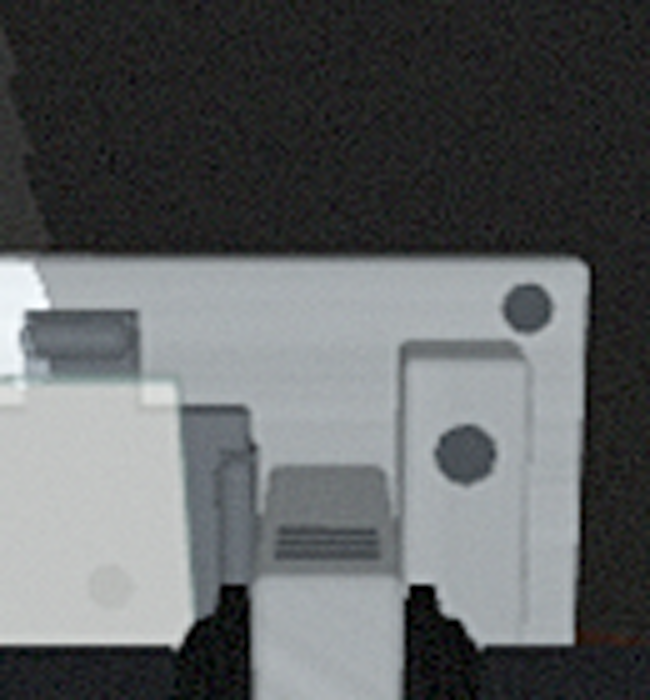

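```bash
python3 -m pendant '[{"x":0,"y":0.001,"z":0.04,"rx":0,"ry":0,"rz":0,"jaw":0.05},{"x":0,"y":0.001,"z":0.08,"rx":0,"ry":0,"rz":0,"jaw":0.05},{"x":0,"y":0.001,"z":0.1,"rx":0,"ry":0,"rz":0,"jaw":0.05},{"x":0,"y":0.001,"z":0.12,"rx":0,"ry":0,"rz":0,"jaw":0.05},{"x":0,"y":0.001,"z":0.12,"rx":0,"ry":0,"rz":0,"jaw":0.05}]'
python3 - <<'E'
from h import *
go(640,-118,224,161.6)
c=env.read_camera('wrist');crop(c,190,100,320,240,5,'w15.png')
E
```

```text
t: 15.9
eef_pos: [639.6, -118.1, 230.2]
tcp_rot: [3.142, -0.0, 2.82]
ft_force: [-0.1, 0.3, -1.3]
opening: 0.147
t 15.9 pos [ 639.6 -118.1  230.2] yaw 161.57 F [-0.1  0.3 -1.3] open 0.147
shift [-0.0023  0.0013  0.0411] turn [ 0.0001 -0.0005 -0.0007]
```

View pics/w15.png

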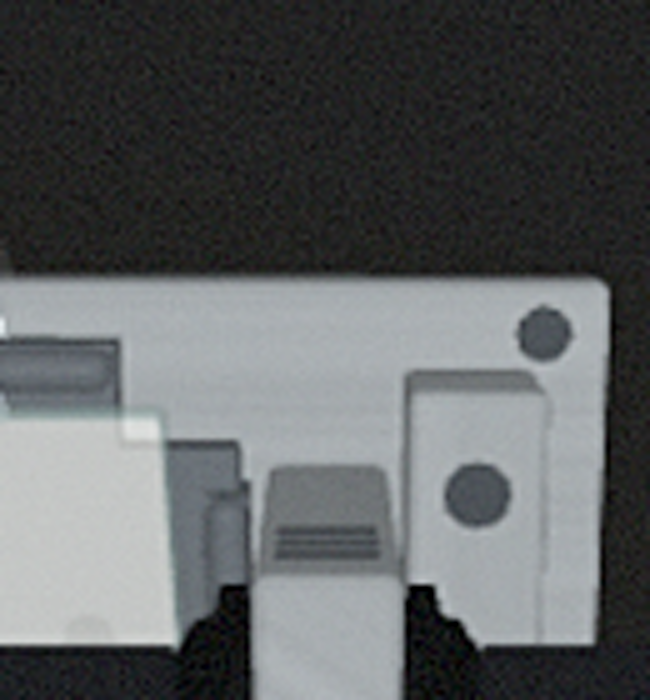

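Entering centred with no side force. I lower it to the base.

```bash
python3 -m pendant '[{"x":0,"y":0,"z":0.015,"rx":0,"ry":0,"rz":0,"jaw":0.05},{"x":0,"y":0,"z":0.03,"rx":0,"ry":0,"rz":0,"jaw":0.05},{"x":0,"y":0,"z":0.038,"rx":0,"ry":0,"rz":0,"jaw":0.05},{"x":0,"y":0,"z":0.038,"rx":0,"ry":0,"rz":0,"jaw":0.05},{"x":0,"y":0,"z":0.038,"rx":0,"ry":0,"rz":0,"jaw":0.05}]'
```

```text
t: 16.58
eef_pos: [639.7, -118.1, 224.8]
tcp_rot: [3.142, 0.0, 2.82]
ft_force: [-0.4, -0.0, -0.3]
opening: 0.149
```

```bash
python3 -m pendant '[{"x":0,"y":0,"z":0.006,"rx":0,"ry":0,"rz":0,"jaw":0.05},{"x":0,"y":0,"z":0.012,"rx":0,"ry":0,"rz":0,"jaw":0.05},{"x":0,"y":0,"z":0.012,"rx":0,"ry":0,"rz":0,"jaw":0.05}]'
```

```text
t: 16.95
eef_pos: [639.6, -118.1, 223.6]
tcp_rot: [3.142, 0.0, 2.82]
ft_force: [-1.9, 0.1, 5.5]
opening: 0.146
```

```bash
python3 -m pendant '[{"x":0,"y":0,"z":0,"rx":0,"ry":0,"rz":0,"jaw":0.2},{"x":0,"y":0,"z":0,"rx":0,"ry":0,"rz":0,"jaw":0.3},{"x":0,"y":0,"z":0,"rx":0,"ry":0,"rz":0,"jaw":0.3},{"x":0,"y":0,"z":0,"rx":0,"ry":0,"rz":0,"jaw":0.3}]'
python3 -m pendant '[{"x":0,"y":0,"z":-0.1,"rx":0,"ry":0,"rz":0,"jaw":0.3},{"x":0,"y":0,"z":-0.4,"rx":0,"ry":0,"rz":0,"jaw":0.3},{"x":0,"y":0,"z":-0.6,"rx":0,"ry":0,"rz":0,"jaw":0.3},{"x":0,"y":0,"z":-0.6,"rx":0,"ry":0,"rz":0,"jaw":0.3}]'
python3 - <<'E'
from h import *
go(621.9,-173,310,161.6)
c=env.read_camera('wrist');crop(c,40,130,320,330,2.8,'w16.png')
E
```

```text
t: 17.45
eef_pos: [639.7, -118.1, 222.8]
tcp_rot: [3.142, -0.0, 2.82]
ft_force: [-0.2, 0.2, 0.4]
opening: 0.296
t: 17.95
eef_pos: [639.8, -118.1, 316.3]
tcp_rot: [3.141, 0.005, 2.82]
ft_force: [-0.0, -0.4, -0.2]
opening: 0.298
t 17.95 pos [ 639.8 -118.1  316.3] yaw 161.57 F [-0.  -0.4 -0.2] open 0.298
shift [-0.0023 -0.385   0.042 ] turn [ 0.0004  0.0066 -0.0006]
```

View pics/w16.png

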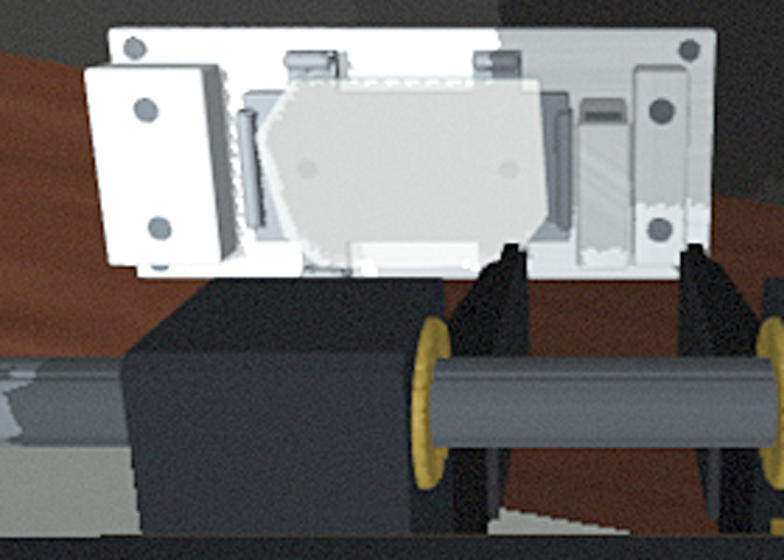

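```bash
python3 -m pendant '[{"x":-0.002,"y":-0.2,"z":0,"rx":0,"ry":0,"rz":0,"jaw":0.1},{"x":-0.002,"y":-0.385,"z":0,"rx":0,"ry":0,"rz":0,"jaw":0},{"x":-0.002,"y":-0.385,"z":0.2,"rx":0,"ry":0,"rz":0,"jaw":0},{"x":-0.002,"y":-0.385,"z":0.4,"rx":0,"ry":0,"rz":0,"jaw":0},{"x":-0.002,"y":-0.385,"z":0.56,"rx":0,"ry":0,"rz":0,"jaw":0},{"x":-0.002,"y":-0.385,"z":0.6,"rx":0,"ry":0,"rz":0,"jaw":0},{"x":-0.002,"y":-0.385,"z":0.6,"rx":0,"ry":0,"rz":0,"jaw":0},{"x":-0.002,"y":-0.385,"z":0.6,"rx":0,"ry":0,"rz":0,"jaw":0}]'
python3 - <<'E'
from h import *
go(621.9,-173,214,161.6)
c=env.read_camera('wrist');cv2.imwrite('pics/w17.png',c['img'][:,:,::-1])
c=env.read_camera('scene');crop(c,200,150,300,250,5,'s17.png')
E
```

```text
t: 19.0
eef_pos: [621.8, -173.0, 223.8]
tcp_rot: [3.142, 0.001, 2.82]
ft_force: [-1.0, -0.2, -0.3]
opening: 0.006
t 19.0 pos [ 621.8 -173.   223.8] yaw 161.57 F [-1.  -0.2 -0.3] open 0.006
shift [-0.0004 -0.      0.0653] turn [ 0.      0.0016 -0.0007]
```

View pics/w17.png

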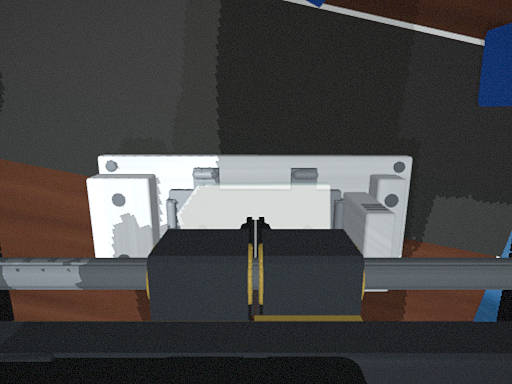

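The fingers are closed over the plate centre, about 4 mm above it. The spacer stands in the right gap at about (365,235). I press in stages.

```bash
python3 -m pendant '[{"x":0,"y":0,"z":0.01,"rx":0,"ry":0,"rz":0,"jaw":0},{"x":0,"y":0,"z":0.02,"rx":0,"ry":0,"rz":0,"jaw":0},{"x":0,"y":0,"z":0.03,"rx":0,"ry":0,"rz":0,"jaw":0},{"x":0,"y":0,"z":0.04,"rx":0,"ry":0,"rz":0,"jaw":0},{"x":0,"y":0,"z":0.04,"rx":0,"ry":0,"rz":0,"jaw":0},{"x":0,"y":0,"z":0.04,"rx":0,"ry":0,"rz":0,"jaw":0}]'
python3 -m pendant '[{"x":0,"y":0,"z":0.008,"rx":0,"ry":0,"rz":0,"jaw":0},{"x":0,"y":0,"z":0.016,"rx":0,"ry":0,"rz":0,"jaw":0},{"x":0,"y":0,"z":0.022,"rx":0,"ry":0,"rz":0,"jaw":0},{"x":0,"y":0,"z":0.022,"rx":0,"ry":0,"rz":0,"jaw":0}]'
```

```text
t: 19.85
eef_pos: [621.7, -173.0, 217.1]
tcp_rot: [3.142, 0.0, 2.82]
ft_force: [-0.1, 0.5, 4.6]
opening: 0.005
t: 20.35
eef_pos: [621.7, -173.0, 214.4]
tcp_rot: [3.142, 0.001, 2.82]
ft_force: [-2.1, 0.5, 11.6]
opening: 0.004
```

```bash
python3 -m pendant '[{"x":0,"y":0,"z":0.003,"rx":0,"ry":0,"rz":0,"jaw":0},{"x":0,"y":0,"z":0.005,"rx":0,"ry":0,"rz":0,"jaw":0},{"x":0,"y":0,"z":0.005,"rx":0,"ry":0,"rz":0,"jaw":0},{"x":0,"y":0,"z":0.005,"rx":0,"ry":0,"rz":0,"jaw":0}]'
python3 - <<'E'
from h import *
c=env.read_camera('wrist');crop(c,80,140,430,330,2.2,'w18.png');cv2.imwrite('pics/w18f.png',c['img'][:,:,::-1])
c=env.read_camera('scene');crop(c,150,120,310,240,4.5,'s18.png')
go(621.9,-173,214,161.6)
E
```

```text
t: 20.85
eef_pos: [621.7, -172.9, 214.3]
tcp_rot: [3.142, 0.001, 2.82]
ft_force: [-4.7, 1.8, 18.5]
opening: 0.002
t 20.95 pos [ 621.7 -172.9  214.3] yaw 161.57 F [-4.8  1.1 18.6] open 0.007
shift [-0.0016  0.0001  0.0021] turn [ 0.      0.0013 -0.0007]
```

View pics/w18.png

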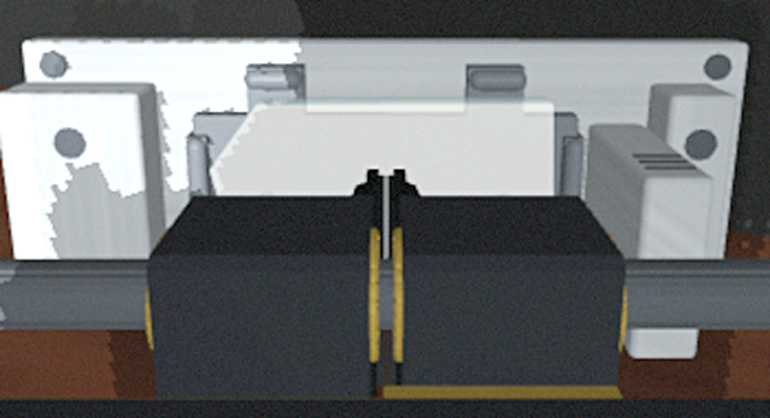

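View pics/s18.png

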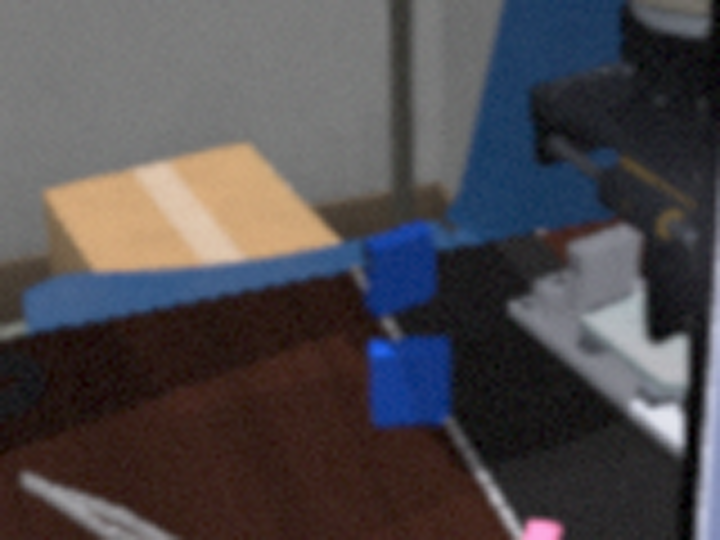

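Run:
```python
from h import *
c=env.read_camera('wrist')
k=lambda L:np.array(L)/2.2+[80,140]-.27
f=lambda n,L,zz:print(n,tool(ray(c,k(L),zz)).round(1).tolist())
f('spacer top',[(645,178),(711,178),(632,356),(696,356)],56)
f('stop thin top',[(662,100),(733,100)],24);f('thick inner',[(153,105)],24)
f('nest end outer',[(580,125),(192,125)],16);f('plate edge',[(260,103),(553,103)],24)
print(env.state()['ft_force'],env.state()['eef_pos'])
```

```text
spacer top [[20.3, 50.4], [20.3, 63.2], [-18.6, 50.9], [-18.6, 64.2]]
stop thin top [[28.7, 64.5], [28.7, 81.1]]
thick inner [[27.5, -54.8]]
nest end outer [[20.5, 47.8], [20.6, -48.1]]
plate edge [[28.0, -29.7], [27.9, 39.0]]
[-3.7601735   1.40911098 18.20838738] [ 621.67205845 -172.94047251  214.3196048 ]
```

```bash
python3 -c "
from cell import env
print(env.job_done()); s=env.state(); print(s['t'],s['ft_force'],s['eef_pos'])"
```

```text
the job is handed in; nothing more can be done
None
the job is handed in; nothing more can be done
```

The job is done and was handed in at about 21 s of the 61 s limit; no verdict came back. The glass plate is in the nest, the metal spacer stands upright in the wide gap at the thin-stop end, and I released it before pressing. The closed fingertips were still holding the plate down at hand-in.

**Last checks**
- **Press:** the tool stopped at 214.3 mm while the push rose from 11.6 N to 18.6 N, so the nest is on its bottom stop. That puts the fingertips at about 24.3 mm, against 24 mm for flush. I inferred flush from this; the camera did not show it directly.
- **Spacer:** it stands upright in the picture and seated with 5.5 N of contact at the expected height. It measures 57.2 mm from the jig centre along jig x. The gap middle measured about 56.5 mm in the same view, so it is within about 1 mm of centred.
- **Plate:** it lay between all the rails in the view after I let go of it, and it was still inside them in the part of the last picture not hidden by the gripper.
- **Bystanders:** I did not touch the loupe, resin disc or ring, but took no closing picture to confirm they are unmoved.

**Disagreements:** the top and wrist cameras differed by 2 to 3 mm, so I aligned plate to nest and spacer to gap within single wrist views. In the last wrist view the stop and spacer read 1 to 2 mm nearer the jig centre than nominal, and the plate's two long-end edges were not square to its sides.

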